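Draw the spacer plate out from under a V-block stack

TASK

Draw the flat spacer plate out from under the stack on the setup plate: press with the fingertips on the rubber pad at its bare end, only as hard as it takes to drag it along (never over 35 N), and slide it out beneath the stop bar until all of it lies flat in front of the bar. The riser block, V-block and pin must end one on the other as they were, flat on the setup plate behind the bar. Do not touch these three, and leave the other things on the bench alone.

Things in the scene. Friction and masses are not known exactly. Their poses are not given: they have to be found in the camera images.
- setup_plate: Fixed aluminium plate on feet (height varies by 18 mm). Origin: 25 mm below its top face, under the stop bar's front face; spans x -200 to +120, y +-120 mm. The steel stop bar bridges it at x 0 to 14 mm; its two feet: y +-65 to +-83, x -5 to +19 mm, up to 32 mm above the top face. The stack stands behind the bar (+x); the spacer comes out under it towards -x; the bar holds the stack back.
- spacer: Loose dark aluminium plate, 170 (x) x 100 (y) x 6 mm, 0.28 kg, flat on the setup plate. Origin: centre of its underside; x about along the setup plate's. 55 to 85 mm of its -x end is bare before the bar; on it a rubber pad, 34 (x) x 80 (y) mm, 2 mm thick, centred at x -64 mm, top 8 mm above the origin. Its faces are oiled and slide easily (friction about 0.22).
- pad_center (a point): Middle of the top face of the rubber pad on the spacer (spacer frame x -64, y 0, z 8 mm). Pad friction about 1.1, scarcely compressible: a steady press of 15 to 23 N with closed fingertips drags the spacer along (keep the press up: it can fall off as the drag begins); a lighter press may slip over it, above all under a heavy stack.
- spacer_tail (a point): Middle of the spacer's hidden +x end face, 85 mm from its origin along its x, 3 mm above its underside.
- bar_front (a point): Middle of the stop bar's front face, which looks along the setup plate's -x. Setup plate frame: x 0, y 0, z 43 mm. The bar is 150 mm long (y), 14 mm thick; its underside is 10 mm and its top 26 mm above the setup plate's top face.
- riser: Loose aluminium block, 80 (x) x 64 (y) x 30 mm, about 0.41 kg, on the spacer, 3 to 19 mm behind the bar. Origin: centre of its underside. It rides with the spacer until it meets the bar and stays there; as the spacer's tail passes its middle it tips back up to 9 degrees, then comes down flat on the setup plate. Not to be touched.
- vblock: Loose steel V-block, 50 (x) x 60 (y) x 30 mm, about 0.4 kg, standing on the riser, V along y. Origin: centre of its underside, 30 mm above the riser's. Not to be touched.
- v_seat (a point): Point in the V-block where the middle of the test pin rests, 25 mm above the V-block's underside.
- test_pin: Loose round steel test pin, 24 mm diameter, 70 mm long, lying along y in the V, about 0.2 kg. Origin: its centre. Its top, 12 mm higher, is the top of the stack: 73 mm above the setup plate's top face with the spacer under the stack. Not to be touched.
- ring_gauge: Steel ring gauge, 38 mm across, 14 mm high, standing on the setup plate beside the spacer's bare end, near the +y edge. Origin: centre of its underside. Leave it where it is.
- loupe: Black eye loupe, 44 mm across, 36 mm high, at the side of the bench. Origin: centre of its underside. Leave it where it is.
- weight: Brass cylinder weight, 48 mm across, 50 mm high, standing on the setup plate beside the stack, near the far right (+x, -y) corner. Origin: centre of its underside. Leave it where it is.
- cleaner: White closed bottle, 56 mm across, 130 mm high, at the side of the bench. Origin: centre of its underside. Leave it where it is.
- spare_spacer: Smaller aluminium spacer, 100 x 60 x 6 mm, lying on the bench to the robot's right; not the one to move. Origin: centre of its underside. Leave it where it is.
- micrometer: Grey U-frame micrometer, about 140 x 70 x 15 mm, lying on the bench to the robot's left. Origin: underside, near the middle of the frame. Leave it where it is.
- driver: Screwdriver lying on the bench to the robot's right. Origin: on its underside. Leave it where it is.
Mind the look-alikes: they are no part of the job. Of the things like the spacer, leave any that is blue; of the rest the larger one is meant.

How it is judged:
By the outcome, as a careful person would: the job done as asked, in the order asked, and still so for the second after the job is handed in, with the robot touching nothing.
It also fails if it takes over 45 s, if anything falls off the work surface, if the arm or the gripper's body presses on something with over 40 N, if the wrist force passes 120 N, or if a joint passes its speed limit or range.

ROBOT

A 6-joint arm with a two-finger parallel gripper is mounted at the origin on the work surface. World frame = base frame: x ahead of the robot, y to its left, z up, the work surface at z = 0. Lengths are in mm, angles in degrees, forces in N, time in s.
With the tool pointing down it reaches from about 275 to 750 mm from the base axis. Payload 10.2 kg.
Tool frame: the origin (TCP) lies at the very end of the fingers, on their centre line; the grasp point (between the pads) lies 19 mm behind it; z points along the fingers, y is the direction in which the jaws open and shut (so a half turn about z gives the same grasp; the last joint's range is limited). The gripper opens to 85 mm and grips with 20 to 120 N. Pads are 22 mm wide; open, the fingers measure 114 mm over their backs; the gripper's body (76 mm by 85 mm) begins 54 mm behind the grasp point. The pads swing forward as they close: fully open they stand 13 mm farther back than shut.
Start: joints at [61.341, 17.928, 85.812, -0, 76.261, -12.8], TCP at [143.484, 505.018, 231.294] pointing down, gripper open.
Joint ranges: [-168.41, 168.41], [-55.51, 124.54], [10.69, 146.95], [-70.63, 250.63], [1, 178], [-165.06, 165.06]. Speed limits (degrees/s): [136.94, 136.94, 172.46, 180, 180, 180].

INTERFACE

Orientations are given as [roll, pitch, yaw] about the fixed x, y, z axes, in that order (R = Rz(yaw) Ry(pitch) Rx(roll)).
In Python, from workcell import observe, get_image, camera_info, job_done gives the robot as it stands.
- The arm moves only by the tool drive_tool, never from a script. Its argument "deltas" is one flat list of numbers, 4 for each row, row after row: the shift along the tool's x, y, z normalised to -1 to 1, where 1 is 50 mm, then the turn about the tool's z normalised to -1 to 1, where 1 is 180 degrees. A call has 1 to 20 rows; each row shifts and turns the commanded pose from where the row before left it, along the tool's axes as they then stand; what a row does not reach is not made up. A row lasts 1/8 s, in which the tool goes at most 62.5 mm and 10.7 degrees, less where a joint would pass 70% of its speed; a pose out of reach is approached as far as the arm can. A call with a number of a shift or a turn outside -1 to 1 is refused whole. A call with a gripper value outside its range is refused whole. "fingers" is the finger opening in mm, from 0 to 85.4, set as the call begins (left out, the last holds). The fingers move at their own pace and stop on an object; "newtons" is the grip in N (left out, the last holds). Time passes only in rows, so rows that do not move let the fingers close. It gives the time, the measured TCP pose, the force and the opening at its end, in the units of the state.
- observe(): the state, without advancing time (a new reading comes with each control period).
- get_image(name): name is "scene" or "top" or "wrist"; returns the picture (420x560x3 uint8, blue, green, red); there is no depth.
- camera_info(name): a dict with "fovy" (degrees; the focal length in pixels is half the picture's height over the tangent of half this angle, whatever the lens; pixels are square), "cx", "cy" (the principal point, pixels), "world_to_cam" (4x4, takes a point from world to camera coordinates); the wrist camera has in their place "mount" (4x4, takes a point from camera to tool coordinates, whose origin is the TCP and whose axes are the flange's). Camera axes: x right, y down, z forward; pixel columns grow to the right and rows downward; lengths in mm; the calibration is good to about 2 mm. A picture is of the moment at which its call begins: read the wrist's pose just before it. camera_info takes no time and is no camera call.
- job_done(): hands the job in, once; it reports no verdict.
The state is a dict: "t": time; "q": joint angles; "joint_vel": joint speeds; "joint_torque": joint torques, N m; "position": TCP position; "orientation": TCP orientation; "ft_force": force on the tool from outside, world axes, zero at the start; "moment": the same for the moment, N m; "opening": finger opening in mm.
Only numpy, scipy, OpenCV 4.12 (cv2) and the standard library are available. Lean on these libraries where they do the work, as an engineer would, in place of code of your own. Each camera call takes 0.05 s, during which the arm holds its last target. There are 200 camera calls.

## Working session

There is one attempt and no reset: what is moved stays moved. The work goes in short steps, Python scripts to look and compute and a tool call to move; the robot and the scene stay as the last step left them, time stands still between calls to the robot, and variables do not carry over. Pictures are saved under pics/ and viewed, about 8 in all and at most 12, crops included, and the job is handed in when it is done.

Besides the shell and the picture viewer there is one more tool, called as name(argument=value, ...) on one line, values as JSON. drive_tool: Moves the arm, as the interface text tells. Its arguments: {"type":"object","properties":{"deltas":{"type":"array","items":{"type":"number","minimum":-1,"maximum":1}},"fingers":{"type":"number"},"newtons":{"type":"number"}},"required":["deltas"]}

```bash
mkdir -p pics; cat > h.py <<'E'
import numpy as np, cv2
from workcell import observe,get_image,camera_info,job_done
def ray(name,u,v,st=None):
    c=camera_info(name); f=210/np.tan(np.radians(c["fovy"])/2)
    d=np.array([(u-c["cx"])/f,(v-c["cy"])/f,1.])
    if name=="wrist":
        from scipy.spatial.transform import Rotation as R
        T=np.eye(4);T[:3,:3]=R.from_euler('xyz',st["orientation"],degrees=True).as_matrix();T[:3,3]=st["position"]
        M=T@np.array(c["mount"])
    else: M=np.linalg.inv(np.array(c["world_to_cam"]))
    return M[:3,3],M[:3,:3]@d
def onplane(name,u,v,z,st=None):
    o,d=ray(name,u,v,st); return o+d*(z-o[2])/d[2]
def tri(a,b):
    (o1,d1),(o2,d2)=a,b
    A=np.stack([d1,-d2],1); s=np.linalg.lstsq(A,o2-o1,rcond=None)[0]
    p,q=o1+s[0]*d1,o2+s[1]*d2
    return (p+q)/2,np.linalg.norm(p-q)
def proj(name,P):
    c=camera_info(name); f=210/np.tan(np.radians(c["fovy"])/2)
    p=(np.array(c["world_to_cam"])@np.append(P,1))[:3]
    return np.array([c["cx"]+f*p[0]/p[2],c["cy"]+f*p[1]/p[2]])
E
python3 - <<'E'
from h import *
s=observe();print(s)
for n in("top","scene"):
    cv2.imwrite(f"pics/{n}0.png",cv2.resize(get_image(n),(800,600),interpolation=cv2.INTER_CUBIC)); c=camera_info(n);print(n,c["fovy"],c["cx"],c["cy"],np.linalg.inv(c["world_to_cam"])[:3].round(2))
E
```

```text
{'t': 0.0, 'q': array([ 6.13429136e+01,  1.79596755e+01,  8.58557456e+01,  7.01895322e-04,
        7.62614240e+01, -1.28001846e+01]), 'joint_vel': array([-0.02347969,  0.01848925,  0.06261673, -0.08301684,  0.11401905,
       -0.07342494]), 'joint_torque': array([-4.65994854e-04, -4.12248659e+01, -2.59759319e+01, -5.64023401e-05,
        3.91451642e-03,  2.84913887e-05]), 'position': array([143.32733498, 504.77593734, 230.72160905]), 'orientation': array([-1.79925216e+02, -1.76898134e-02,  1.64142919e+02]), 'ft_force': array([ 1.10120858, -0.18902325,  0.77265789]), 'moment': array([0.03221187, 0.03750559, 0.01193674]), 'opening': 84.972317393475}
top 52.29500940898262 287.05296589221354 210.23458144457499 [[ 3.00000e-02 -9.70000e-01  2.30000e-01  2.75350e+02]
 [-1.00000e+00 -3.00000e-02  0.00000e+00 -1.56800e+01]
 [ 0.00000e+00 -2.30000e-01 -9.70000e-01  1.28727e+03]]
scene 55.146465857602664 271.96110512437133 207.69141021652126 [[-3.30000e-01  5.80000e-01 -7.50000e-01  1.34405e+03]
 [ 9.40000e-01  1.90000e-01 -2.80000e-01  2.79900e+02]
 [-2.00000e-02 -7.90000e-01 -6.10000e-01  7.59850e+02]]
```

View pics/top0.png

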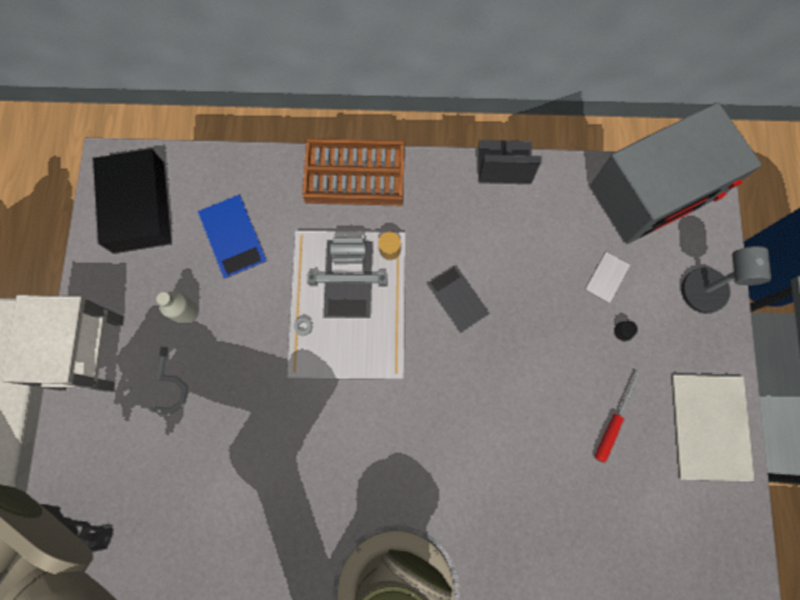

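View pics/scene0.png

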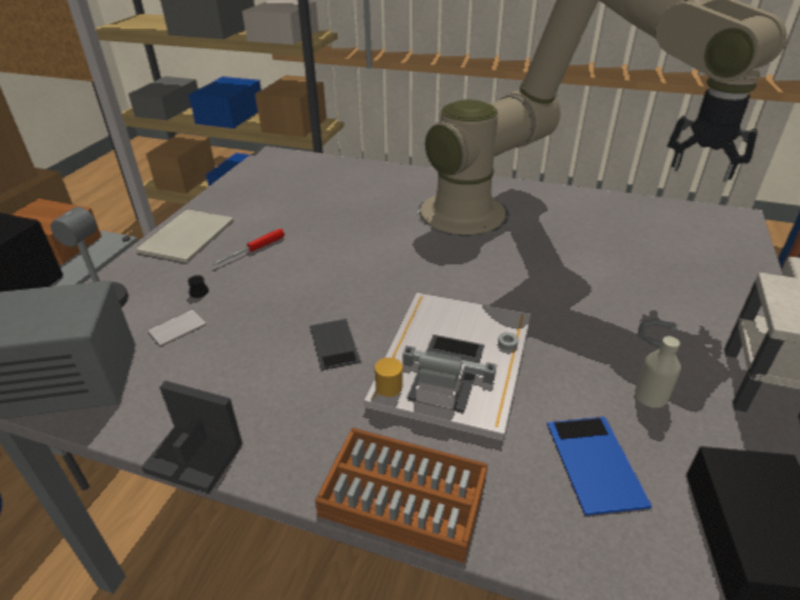

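The spacer to draw is the dark plate under the stack at about (347,290) in the top view, with its pad at (347,303). The look-alikes are the blue plate (232,237) and the smaller grey plate (458,298). Ring is at (303,325) and weight at (389,245). Next I measure the plate and the pad in an enlarged crop.

```bash
python3 - <<'E'
from h import *
k=.7
prs={"front-y":((404,377),(421,295)),"front+y":((289,377),(529,317)),"back-y":((404,231),(367,408)),"back+y":((296,231),(503,434))}
for n,(a,b) in prs.items():
    p,g=tri(ray("top",a[0]*k,a[1]*k),ray("scene",b[0]*k,b[1]*k)); print(n,p.round(1),round(g,1))
print("wrist",camera_info("wrist"))
a=get_image("top")[150:275,195:290]; b=get_image("scene")[200:320,250:380]
o=np.full((600,800,3),0,np.uint8)
a=cv2.resize(a,(390,513),interpolation=cv2.INTER_CUBIC);o[:513,:390]=a
b=cv2.resize(b,(400,369),interpolation=cv2.INTER_CUBIC);o[:369,395:795]=b
cv2.imwrite("pics/crop1.png",o)
E
```

```text
front-y [410.6   1.9  19.5] 12.2
front+y [406.4 235.   14.4] 0.4
back-y [733.6   7.3  11.2] 4.2
back+y [724.1 240.6  21.8] 0.9
wrist {'fovy': 68.83368993141212, 'cx': 279.8293513101045, 'cy': 205.89099204077584, 'mount': array([[ 3.62024009e-04, -9.59239963e-01, -2.82592573e-01,
         7.14625332e+01],
       [ 9.99999742e-01,  5.22414962e-04, -4.92218859e-04,
         7.96880396e-01],
       [ 6.19786588e-04, -2.82592322e-01,  9.59239905e-01,
        -1.43522894e+02],
       [ 0.00000000e+00,  0.00000000e+00,  0.00000000e+00,
         1.00000000e+00]])}
```

View pics/crop1.png

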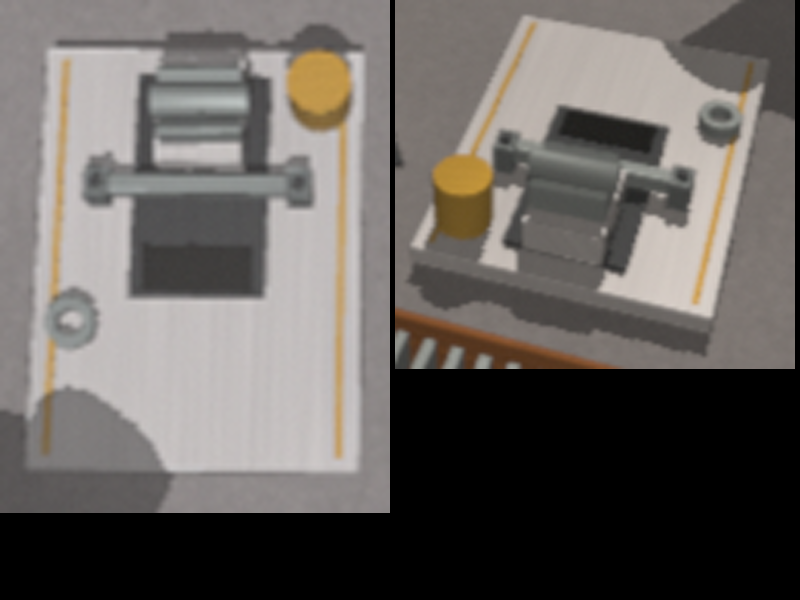

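The enlarged crop confirms it: the dark plate under the stack carries the black pad at crop (140..256, 243..296), with the ring at (72,320) and the weight at (318,85). The plate is almost square to the world axes. I'm moving over its front for a wrist view.

drive_tool(deltas=[0,0,0,-0.044,0,0,0,-0.044,-0.4,-0.4,0,0,-0.7,-0.77,0,0,-0.7,-0.77,0,0,-0.7,-0.77,0,0,-0.7,-0.77,0,0,-0.7,-0.77,0,0,-0.7,-0.77,0,0,-0.7,-0.77,0,0,-0.7,-0.77,0,0,-0.7,-0.77,0,0,-0.4,-0.37,0,0,0,0,0,0,0,0,0,0], fingers=0)

```text
t: 2.08
position: [497.8, 120.4, 231.2]
orientation: [180.0, -0.0, -180.0]
ft_force: [-0.5, -0.3, -0.8]
opening: -0.2
```

```bash
python3 - <<'E'
from h import *
import pickle
s=observe();im=get_image("wrist");t=get_image("top")
pickle.dump((s,im,t),open("w1.pkl","wb"));print(s["t"],s["position"],s["orientation"],s["ft_force"],s["opening"])
cv2.imwrite("pics/w1.png",cv2.resize(im,(800,600),interpolation=cv2.INTER_CUBIC))
E
```

```text
2.075 [497.77327087 120.44416794 231.18807225] [ 1.79988528e+02 -3.29523909e-02 -1.79996370e+02] [-0.45906285 -0.28654358 -0.79584937] -0.16852270863350055
```

View pics/w1.png

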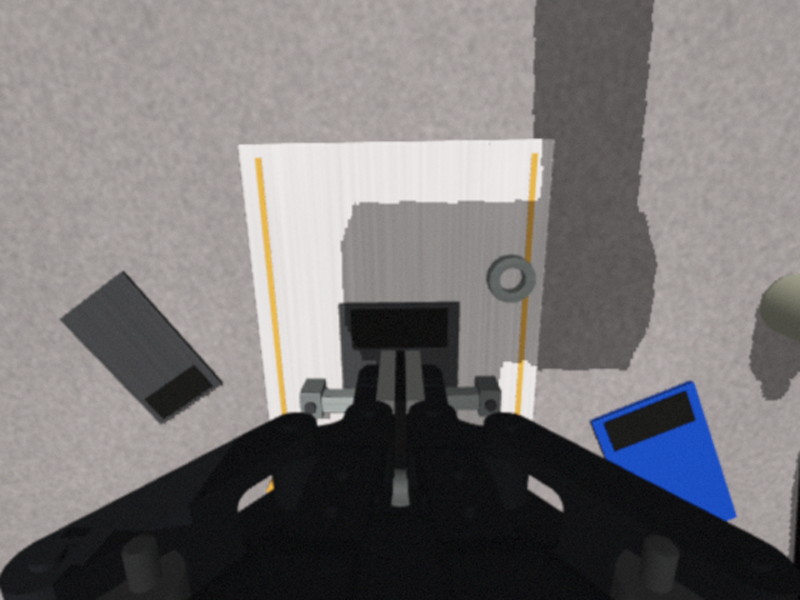

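The wrist view is clear: pad corners are at (349,308) to (448,347), the spacer's front edge at row 303 (columns 339 to 459), the plate's front corners at (240,146) and (553,139), the bar feet at (314,395) and (487,392), and the ring at (511,278). Heights come from the known widths.

```bash
python3 - <<'E'
from h import *
import pickle
s,im,t=pickle.load(open("w1.pkl","rb"))
g=im.max(2)
W=lambda u,v,z:onplane("wrist",u*.7,v*.7,z,s)
# refined pad edges (native px): dark threshold profile
r0=int(325*.7);c0=int(400*.7)
print("row",g[r0,228:330]);print("col",g[200:250,265])
def width(a,b,w):
    z=np.linspace(0,90,901);d=[np.linalg.norm(W(*a,q)-W(*b,q)) for q in z];i=np.argmin(abs(np.array(d)-w));return z[i]
print("plate top z",width((240,146),(553,139),240))
print("spacer z",width((339,303.5),(459,302.5),100))
print("pad z",width((350,325),(448,325),80))
for z in(35,45,55):
    print(z,"plate",W(240,146,z).round(1),W(553,139,z).round(1),"spacer",W(339,303.5,z+6).round(1),W(459,302.5,z+6).round(1),"pad",W(350,325,z+8).round(1),W(448,325,z+8).round(1),W(400,308,z+8).round(1),W(400,347,z+8).round(1))
tri2=lambda a,b:tri(ray("wrist",a[0]*.7,a[1]*.7,s),ray("top",195+b[0]/4.105,150+b[1]/4.105))
for n,a,b in(("pl-y",(240,146),(357,470)),("pl+y",(553,139),(28,468)),("sp-y",(339,303.5),(264,297)),("sp+y",(459,302.5),(130,297)),("pad centre",(399,327.5),(198,270)),("ring",(511,278),(72,318))):
    p,q=tri2(a,b);print(n,p.round(1),round(q,1))
E
```

```text
row [230 230 231 231 230 227 228 229 226 170  95  75  68  57  45  40  38  30
  25  16  17  21  18  20  19  16  15  22  13  14  17  17  19  18  18  21
  12  19  15  17  19  20  16  21  17  11  12  15  15  13  20  17  14  17
  17  18  16  18  18  17  16  15  19  19  16  19  16  20  17  13  19  19
  17  21  20  18  16  16  18  19  14  19  15  14  19  33  36  45  43  41
  42  41  48  94 132 149 147 146 146 148 147 143]
col [141 143 143 141 141 144 145 139 144 147 139  98  50  38  40  37  27  18
  17  18  13  16  18  18  16  14  17  19  21  16  14  17  17  14  17  15
  20  19  14  15  19  17  19  20  33  42  43  41  42  44]
plate top z 20.0Traceback (most recent call last):
  File "<stdin>", line 12, in <module>
  File "<stdin>", line 10, in width
  File "<stdin>", line 5, in <lambda>
  File "h.py", line 13, in onplane
    o,d=ray(name,u,v,st); return o+d*(z-o[2])/d[2]
        ~~~^^^^^^^^^^^^^
  File "h.py", line 4, in ray
    c=camera_info(name); f=210/np.tan(np.radians(c["fovy"])/2)
ValueError: time passes only in moves, steps and waits
```

```bash
python3 - <<'E'
import re
t=open("h.py").read()
t=t.replace("from workcell import observe,get_image,camera_info,job_done","from workcell import observe,get_image,camera_info as _ci,job_done\nfrom functools import lru_cache\ncamera_info=lru_cache(None)(_ci)")
open("h.py","w").write(t)
E
python3 - <<'E'
from h import *
import pickle
s,im,t=pickle.load(open("w1.pkl","rb"))
W=lambda u,v,z:onplane("wrist",u*.7,v*.7,z,s)
def width(a,b,w):
    z=np.linspace(0,90,901);d=[np.linalg.norm(W(*a,q)-W(*b,q)) for q in z];return z[np.argmin(abs(np.array(d)-w))]
print("plate top z",width((240,146),(553,139),240))
print("spacer z",width((339,303.5),(459,302.5),100))
print("pad z",width((351,325),(447,325),80))
for z in(20,30,40):
    print(z,"plate",W(240,146,z).round(1),W(553,139,z).round(1),"spacer",W(339,303.5,z+6).round(1),W(459,302.5,z+6).round(1),"pad",W(350,325,z+8).round(1),W(448,325,z+8).round(1),W(400,308,z+8).round(1),W(400,347,z+8).round(1))
tri2=lambda a,b:tri(ray("wrist",a[0]*.7,a[1]*.7,s),ray("top",195+b[0]/4.105,150+b[1]/4.105))
for n,a,b in(("pl-y",(240,146),(357,470)),("pl+y",(553,139),(28,468)),("sp-y",(339,303.5),(264,297)),("sp+y",(459,302.5),(130,297)),("pad centre",(399,327.5),(198,270)),("ring",(511,278),(72,318))):
    p,q=tri2(a,b);print(n,p.round(1),round(q,1))
E
```

```text
plate top z 20.0
spacer z 26.8
pad z 31.900000000000002
20 plate [412.3  -1.8  20. ] [407.1 238.1  20. ] spacer [537.2  70.2  26. ] [536.3 170.4  26. ] pad [555.6  79.   28. ] [555.6 161.6  28. ] [540.5 121.2  28. ] [575.6 121.2  28. ]
30 plate [412.7   1.6  30. ] [407.7 234.8  30. ] spacer [534.1  71.7  36. ] [533.2 169.   36. ] pad [551.9  80.2  38. ] [551.8 160.5  38. ] [537.2 121.2  38. ] [571.3 121.2  38. ]
40 plate [413.1   5.1  40. ] [408.2 231.5  40. ] spacer [530.9  73.1  46. ] [530.  167.6  46. ] pad [548.2  81.5  48. ] [548.1 159.3  48. ] [533.9 121.2  48. ] [567.  121.2  48. ]
pl-y [411.4  -1.9  18.6] 1.8
pl+y [406.3 235.9  22.6] 3.2
sp-y [534.5  70.4  31. ] 2.5
sp+y [523.8 163.7  65.5] 2.3
pad centre [550.2 118.9  45.2] 3.6
ring [510.4 206.4  47.1] 1.4
```

Plate top z is about 20–25, its yaw is about 1.2°, and the pad centre is near (557, 120.5) with its top at z of about 28–33. The spacer has about 73 mm bare, so it needs a drag of about 109 mm. Moving over the pad.

drive_tool(deltas=[-0.6,0,0,0,-0.58,0,0.2,0,0,0,0.7,0,0,0,0.9,0,0,0,0.9,0,0,0,0.6,0,0,0,0.2,0,0,0,0,0,0,0,0,0], fingers=0, newtons=60)

```text
t: 3.3
position: [558.1, 120.1, 57.8]
orientation: [180.0, 0.1, 180.0]
ft_force: [0.9, -0.3, 0.1]
opening: -0.1
```

```bash
python3 - <<'E'
from h import *
s=observe();im=get_image("wrist")
print(s["t"],s["position"].round(1),s["ft_force"].round(2))
cv2.imwrite("pics/w2.png",cv2.resize(im,(800,600),interpolation=cv2.INTER_CUBIC))
E
```

```text
3.3 [558.1 120.1  57.8] [ 0.91 -0.27  0.06]
```

View pics/w2.png

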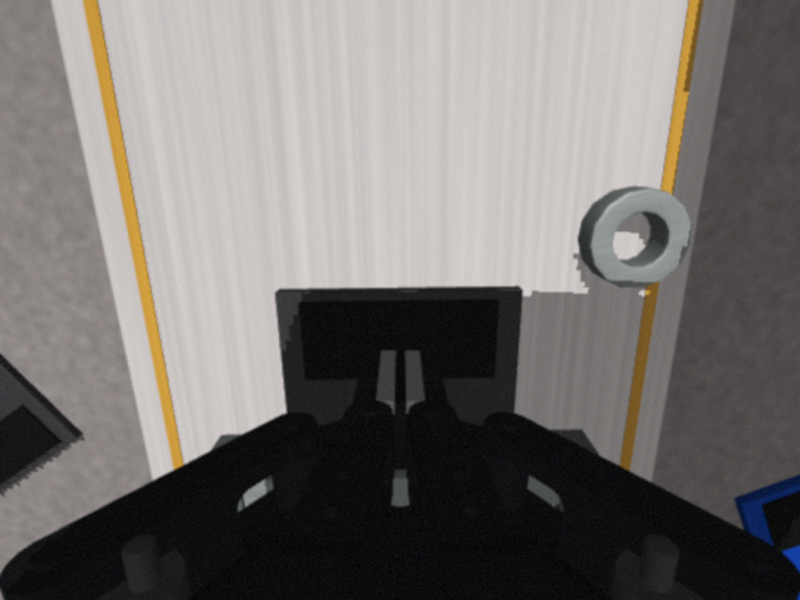

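The view shows the pad at columns 302–498 and rows 300–379, the spacer's front edge at row 289 (columns 277–520), and the fingertips at (400,350), still above the pad. I'm refining the pad height.

```bash
python3 - <<'E'
from h import *
s=observe()
W=lambda u,v,z:onplane("wrist",u*.7,v*.7,z,s)
def width(a,b,w):
    z=np.linspace(0,90,901);d=[np.linalg.norm(W(*a,q)-W(*b,q)) for q in z];return z[np.argmin(abs(np.array(d)-w))]
print(width((302,340),(498,340),80),width((277,290),(520,288),100),width((400,300),(400,379),34))
for z in(28,32): print(z,W(277,290,z-2).round(1),W(520,288,z-2).round(1),W(400,300,z).round(1),W(400,379,z).round(1),W(302,340,z).round(1),W(498,340,z).round(1))
E
```

```text
35.0 27.700000000000003 38.5
28 [536.6  69.6  26. ] [535.7 170.5  26. ] [540.4 120.7  28. ] [576.5 120.7  28. ] [558.2  79.   28. ] [558.2 162.4  28. ]
32 [535.5  70.7  30. ] [534.6 169.4  30. ] [539.1 120.7  32. ] [574.5 120.7  32. ] [556.5  80.   32. ] [556.5 161.4  32. ]
```

drive_tool(deltas=[0,0,0.2,0,0,0,0.16,0,0,0,0.04,0,0,0,0,0])

```text
t: 3.85
position: [557.3, 119.8, 36.1]
orientation: [-180.0, -0.0, 180.0]
ft_force: [-0.5, 0.1, 0.3]
opening: 0.0
```

drive_tool(deltas=[0,0,0.02,0,0,0,0.02,0,0,0,0,0])

```text
t: 4.22
position: [557.3, 119.9, 34.3]
orientation: [-180.0, -0.0, 180.0]
ft_force: [0.1, -0.8, -0.8]
opening: -0.1
```

drive_tool(deltas=[0,0,0.02,0,0,0,0.02,0,0,0,0,0])

```text
t: 4.6
position: [557.5, 119.9, 33.5]
orientation: [-180.0, 0.0, 180.0]
ft_force: [-4.2, -0.4, 11.3]
opening: -0.2
```

drive_tool(deltas=[0,0,0.02,0,0,0,0.01,0,0,0,0,0])

```text
t: 4.97
position: [558.3, 120.0, 33.4]
orientation: [-180.0, 0.2, 180.0]
ft_force: [-6.5, -0.2, 22.0]
opening: 0.2
```

Contact is at z 33.5 and the press is 22 N. Starting the drag gently (tool +x is the plate's -x).

drive_tool(deltas=[0.03,-0.001,0,0,0.04,-0.001,0,0,0.04,-0.001,0,0,0.04,-0.001,0,0])

```text
t: 5.48
position: [553.0, 119.6, 33.4]
orientation: [180.0, 0.5, 180.0]
ft_force: [6.1, 1.0, 13.1]
opening: 0.2
```

drive_tool(deltas=[0.02,0,0.02,0,0.04,-0.001,0,0,0.04,-0.001,0,0,0.04,-0.001,0,0])

```text
t: 5.98
position: [547.4, 119.4, 33.4]
orientation: [180.0, 0.7, 180.0]
ft_force: [8.0, 0.2, 16.9]
opening: 0.1
```

```bash
python3 - <<'E'
from h import *
s=observe();im=get_image("wrist")
print(s["t"],s["position"].round(1),s["ft_force"].round(2))
cv2.imwrite("pics/w3.png",cv2.resize(im,(800,600),interpolation=cv2.INTER_CUBIC))
E
```

```text
5.975 [547.4 119.4  33.4] [ 8.02  0.24 16.87]
```

View pics/w3.png

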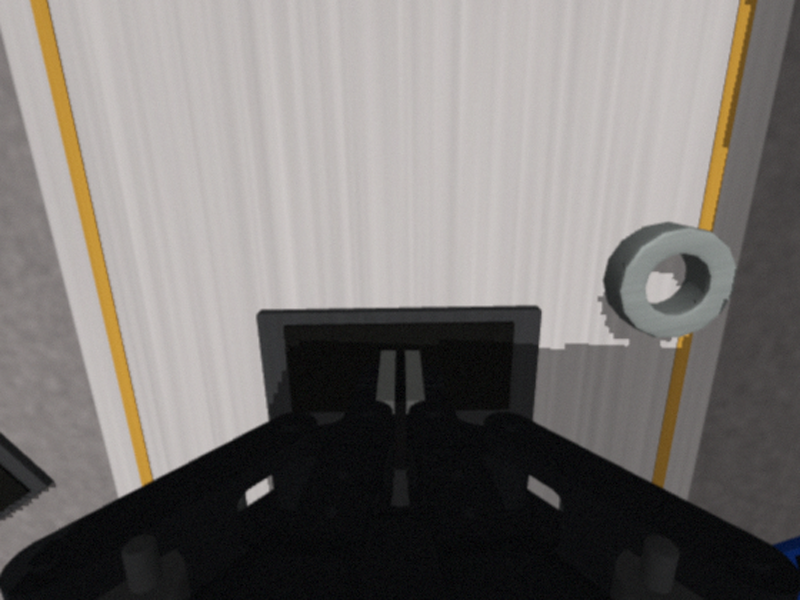

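The spacer's front edge is at row 309 (columns 259–540), with a clear gap to the ring at (670,280). Checking whether the spacer follows the fingertips.

```bash
cat > e.py <<'E'
from h import *
import sys
s=observe();im=get_image("wrist")
W=lambda u,v,z:onplane("wrist",u,v,z,s)
# spacer front edge: first row that turns dark, per column
g=im.max(2).astype(int)
out=[]
for c in (205,240,320,355):
    col=g[120:300,c]; d=np.where(col<80)[0]; 
    if len(d): out.append(W(c,120+d[0],31.5).round(1)[:2].tolist())
print(round(s["t"],2),s["position"].round(1),s["ft_force"].round(1),"edge",out)
E
python3 e.py; python3 - <<'E'
from h import *
print(proj("top",[547,120,33]))
E
```

```text
6.03 [547.2 119.4  33.4] [ 6.1  0.4 17.2] edge [[524.5, 82.7], [524.0, 100.2], [523.4, 140.1], [523.4, 157.5]]
[242.74473849 217.32188581]
```

The spacer moved 11 mm, as did the fingertips, so there is no slip. Continuing.

drive_tool(deltas=[0.04,-0.001,0.01,0,0.05,-0.001,0,0,0.05,-0.001,0,0,0.05,-0.001,0,0,0.05,-0.001,0,0,0.05,-0.001,0,0])

```text
t: 6.82
position: [533.6, 119.1, 33.4]
orientation: [180.0, 0.8, 180.0]
ft_force: [8.7, -0.2, 20.8]
opening: 0.1
```

drive_tool(deltas=[0.05,-0.001,0,0,0.05,-0.001,0,0,0.05,-0.001,0,0,0.05,-0.001,0,0])

```text
t: 7.32
position: [523.7, 118.9, 33.4]
orientation: [180.0, 0.9, 180.0]
ft_force: [8.4, -0.2, 20.9]
opening: 0.1
```

```bash
python3 e.py
```

```text
7.33 [523.7 118.9  33.4] [ 8.4 -0.2 20.9] edge [[501.0, 82.2], [500.5, 99.7], [500.0, 139.6], [500.0, 157.0]]
```

drive_tool(deltas=[0.05,-0.001,0,0,0.05,-0.001,0,0,0.05,-0.001,0,0,0.05,-0.001,0,0,0.05,-0.001,0,0,0.05,-0.001,0,0])

```text
t: 8.12
position: [508.6, 118.6, 33.4]
orientation: [180.0, 0.8, 180.0]
ft_force: [7.8, -0.8, 23.0]
opening: 0.1
```

drive_tool(deltas=[0.05,-0.001,0,0,0.05,-0.001,0,0,0.05,-0.001,0,0,0.05,-0.001,0,0])

```text
t: 8.62
position: [498.7, 118.5, 33.4]
orientation: [180.0, 0.8, 180.0]
ft_force: [8.0, 0.5, 24.3]
opening: -0.2
```

```bash
python3 e.py
```

```text
8.62 [498.7 118.5  33.4] [ 8.   0.5 24.3] edge [[475.9, 81.8], [475.4, 99.2], [474.9, 139.1], [474.9, 156.5]]
```

drive_tool(deltas=[0.04,-0.001,-0.01,0,0.04,-0.001,0,0,0.04,-0.001,0,0,0.04,-0.001,0,0,0.04,-0.001,0,0])

```text
t: 9.3
position: [488.1, 118.2, 33.4]
orientation: [180.0, 0.7, 180.0]
ft_force: [7.6, 1.6, 21.5]
opening: 0.1
```

drive_tool(deltas=[0.04,-0.001,0,0,0.04,-0.001,0,0,0.04,-0.001,0,0,0.04,-0.001,0,0])

```text
t: 9.8
position: [480.2, 118.0, 33.4]
orientation: [180.0, 0.8, 180.0]
ft_force: [6.3, -0.0, 23.5]
opening: 0.1
```

```bash
python3 e.py
```

```text
9.8 [480.2 118.   33.4] [ 6.3 -0.  23.5] edge [[457.5, 81.3], [457.5, 98.8], [456.4, 138.6], [456.4, 156.1]]
```

drive_tool(deltas=[0.04,-0.001,-0.01,0,0.04,-0.001,0,0,0.04,-0.001,0,0,0.04,-0.001,0,0,0.04,-0.001,0,0])

```text
t: 10.48
position: [469.4, 117.8, 33.4]
orientation: [180.0, 0.6, 180.0]
ft_force: [3.8, 0.7, 21.1]
opening: 0.0
```

drive_tool(deltas=[0.04,-0.001,0,0,0.04,-0.001,0,0,0.04,-0.001,0,0,0.04,-0.001,0,0,0.04,-0.001,0,0])

```text
t: 11.1
position: [459.5, 117.5, 33.4]
orientation: [180.0, 0.6, 180.0]
ft_force: [4.5, 0.1, 22.4]
opening: 0.0
```

```bash
python3 e.py; python3 - <<'E'
from h import *
o=np.zeros((600,800,3),np.uint8)
a=get_image("top")[150:275,195:290]; b=get_image("scene")[200:320,250:380]
o[:513,:390]=cv2.resize(a,(390,513),interpolation=cv2.INTER_CUBIC);o[:369,395:795]=cv2.resize(b,(400,369),interpolation=cv2.INTER_CUBIC)
cv2.imwrite("pics/crop2.png",o)
E
```

```text
11.1 [459.5 117.5  33.4] [ 4.5  0.1 22.4] edge [[436.8, 80.8], [436.3, 98.3], [435.8, 138.2], [435.8, 155.6]]
```

View pics/crop2.png

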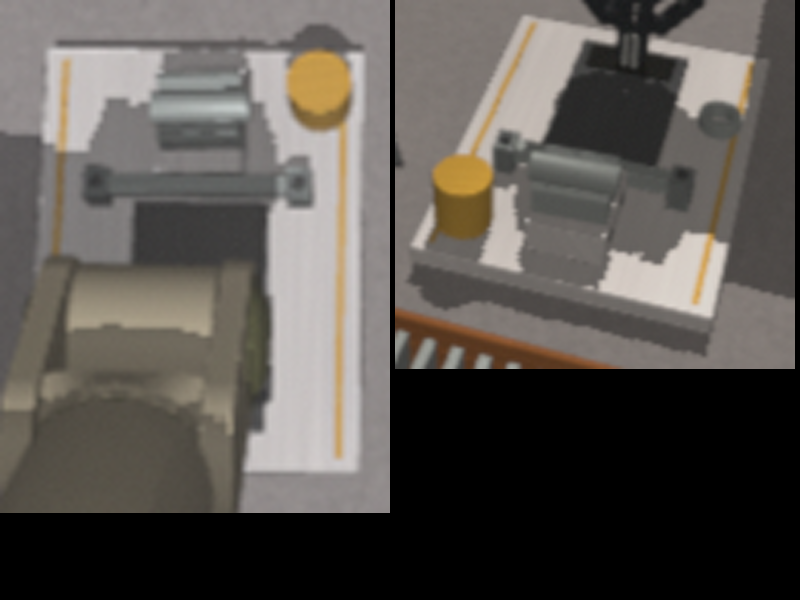

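The stack stands upright behind the bar (top crop (200,110)) and the spacer's tail has just reached the bar's front (row 203). A further 10 mm gives margin at both ends, then I lift off.

drive_tool(deltas=[0.04,-0.001,0,0,0.04,-0.001,0,0,0.04,-0.001,0,0,0.04,-0.001,0,0,0.04,-0.001,0,0,0,0,0,0,0,0,0,0])

```text
t: 12.12
position: [449.4, 117.3, 33.3]
orientation: [180.0, 0.6, 180.0]
ft_force: [3.3, 0.4, 24.5]
opening: -0.0
```

```bash
python3 e.py
```

```text
12.12 [449.4 117.3  33.3] [ 3.3  0.4 24.5] edge [[426.7, 80.6], [426.2, 98.1], [425.6, 138.0], [425.6, 155.4]]
```

drive_tool(deltas=[0,0,-0.05,0,0,0,-0.05,0,0,0,-0.1,0,0,0,-0.4,0,0,0,-0.8,0,0,0,-0.9,0,0,0,-0.9,0,0,0,-0.8,0,0,0,0,0,0,0,0,0])

```text
t: 13.42
position: [444.8, 117.4, 229.4]
orientation: [-180.0, -0.1, 180.0]
ft_force: [0.4, -0.3, 0.6]
opening: 0.1
```

```bash
python3 - <<'E'
from h import *
s=observe();print(s["t"],s["position"].round(1),s["ft_force"].round(1))
cv2.imwrite("pics/w4.png",cv2.resize(get_image("wrist"),(800,600),interpolation=cv2.INTER_CUBIC))
E
```

```text
13.425 [444.8 117.4 229.4] [ 0.4 -0.3  0.6]
```

View pics/w4.png

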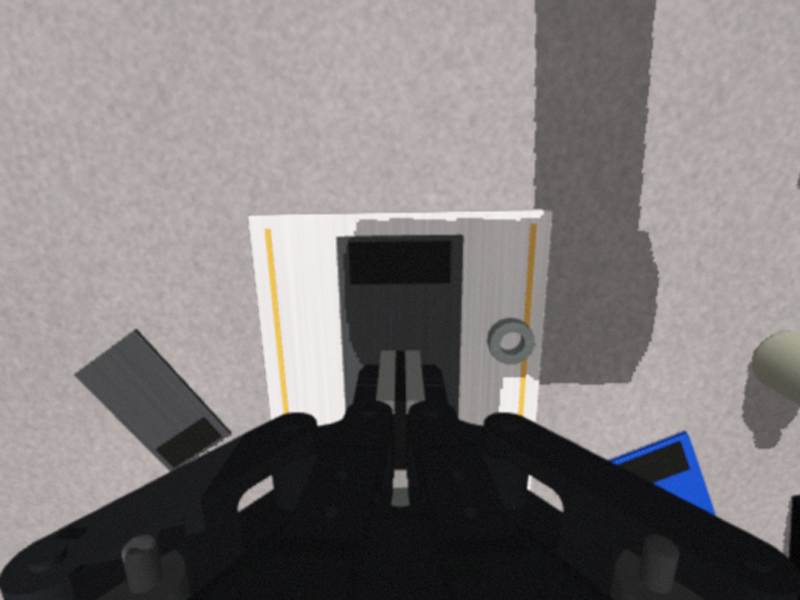

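The spacer lies flat with its front edge (row 236) inside the plate edge (row 214), and the ring (511,341) is undisturbed. I'm moving the arm aside for clear fixed-camera views.

drive_tool(deltas=[0,0.8,0,0,0,0.8,0,0,0,0.8,0,0,0,0.8,0,0,0,0.8,0,0,0,0.8,0,0,0,0,0,0,0,0,0,0])

```text
t: 14.48
position: [445.2, 356.9, 229.2]
orientation: [-179.9, -0.1, 180.0]
ft_force: [-0.7, -0.3, 0.8]
opening: 0.3
```

```bash
python3 - <<'E'
from h import *
o=np.zeros((600,800,3),np.uint8)
t=get_image("top");a=t[150:275,195:290]; b=get_image("scene")[200:320,250:380]
o[:513,:390]=cv2.resize(a,(390,513),interpolation=cv2.INTER_CUBIC);o[:369,395:795]=cv2.resize(b,(400,369),interpolation=cv2.INTER_CUBIC)
cv2.imwrite("pics/crop3.png",o)
E
```

```text
(no output)
```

View pics/crop3.png

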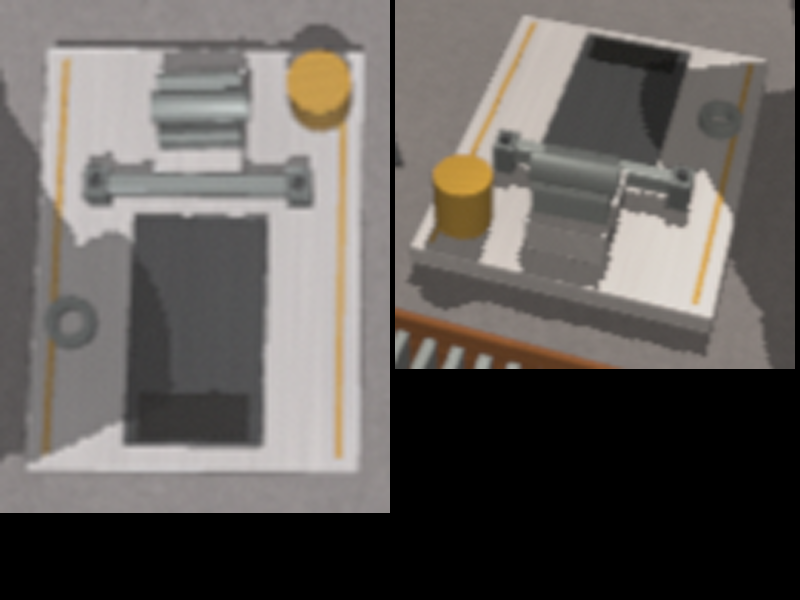

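The tail (row 215) shows a light gap in front of the bar, and the stack stands flat behind it with pin, V-block and riser aligned. Quick numeric check of the tail against the bar's front.

```bash
python3 - <<'E'
from h import *
P=lambda u,v,z:onplane("top",195+u/4.105,150+v/4.105,z).round(1)
print("plate front",P(28,469,25.5),P(357,470,25.5),"back",P(50,47,25.5),P(362,47,25.5))
print("tail",P(135,215,31.5),P(267,215,31.5),"front",P(124,445,31.5),P(263,445,31.5))
print("pin ends",P(152,105,93),P(248,103,93),"bar top front edge",P(115,195,51.5),P(285,193,51.5))
E
```

```text
plate front [404.2 234.   25.5] [409.8  -1.7  25.5] back [723.5 240.4  25.5] [730.1   3.9  25.5]
tail [592.4 167.5  31.5] [595.1  70.1  31.5] front [422.5 165.4  31.5] [425.2  66.   31.5]
pin ends [658.  151.1  93. ] [661.3  82.8  93. ] bar top front edge [602.  180.   51.5] [606.9  56.3  51.5]
```

The tail is about 13 mm in front of the bar, and the spacer's front end is about 17 mm inside the plate edge. Handing in.

```bash
python3 -c "
from h import *
print(job_done())"
```

```text
the job is handed in; nothing more can be done
None
```

I dragged the spacer about 109 mm out from under the stack, pressing on its pad with closed fingertips. I then lifted off, moved the arm aside and handed in at about 14.6 s.

- **Press force:** Most readings during the drag were 17–24.5 N. It fell to 13 N once as the drag began, so I pressed a little harder. The 24.5 N peak is slightly above the suggested 15–23 N but well under 35 N. Force was read only at the end of each move.
- **Slip:** The spacer's front edge moved with the fingertips at every check.
- **Spacer position:** It lies flat, with its tail about 13 mm in front of the bar. Its front end is about 17 mm inside the setup plate's edge.
- **Stack and other things:** The pin, V-block and riser stand one on the other behind the bar. I judged their flatness from the pictures, not by measurement. The ring, weight and other plates in view look undisturbed.
- **Disagreements:** Early camera estimates of the pad height ran from 28 to 45 mm. Contact at 33.5 mm settled it. In the last top view the bar's top front edge measured about 2–3 mm nearer the robot than the plate geometry implies. Taking that reading instead, the gap is still about 10 mm.

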